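Load the coffee capsule rack and shut its gate

TASK

Put the loose coffee capsules away in the rack: turn its gate handle open, slide every small capsule into the narrow lane and every large one into the wide lane from the open end, each pushed in as far as it goes so that they stand in a row against the back stop, and then turn the gate fully shut again. Leave the jar, the mug, the tea carton and the timer where they stand.

Things in the scene. Friction and masses are not known exactly. Their poses are not given: they have to be found in the camera images.
- rack: low wooden rack, fixed on the worktop, turned at most 0.3 rad. Origin: worktop level, under the gate's pivot, midway between two lanes. z up; +y runs into the lanes to the back stop (face at y=170 mm); the open end faces -y. Base 6 mm thick, x -98 to 103, y -80 to 182 mm. Lane middles: narrow x=-60 (side nearer the robot), wide x=+60 mm. Steel lips over the lanes, tops at z=17 mm
- gate (a joint): gate of the rack: bar and handle on an upright pivot between the lanes, a spring detent at either end (0.06 to 0.1 N m to pass the middle, then it snaps on). 0 = shut: the bar lies along the rack's x, across both lanes, blocking them. 1.45 rad = open (end stop), turned anticlockwise from above. Steel bar 104 x 8 mm, at z 22 to 32 mm, centred on the pivot
- gate_grip (a point): point on the gate's pivot axis in its handle, 50 mm above the worktop; its x axis runs along bar and handle and turns with them. The handle is a black upright fin on the bar, 50 mm long, 12 mm thick, at z 31 to 62 mm
- narrow_mouth (a point): narrow lane (small capsules), middle of the start of its lips (rack y=-15 mm), 6 mm up on the base; axes as the rack. Rim channel 48 wide and 7 mm high, slot between the lips 36 mm: entered from the open end only. Guides 17 mm high lead in from rack y=-41 mm, flaring 6 mm (outer) and 10 mm (inner); before them a bare apron to y=-80 mm to set capsules down on
- wide_mouth (a point): the same for the wide lane (large capsules): rim channel 58 wide and 7 mm high, slot between the lips 46 mm; same guides and apron
- narrow_home (a point): where the origin of the first small capsule lies when fully home against the back stop (163 mm past the mouth); the next follow at 44 mm steps towards the mouth; axes as the rack
- wide_home (a point): where the origin of the first large capsule lies when fully home (158 mm past the mouth); the next follows at 54 mm towards the mouth; axes as the rack
- small_capsule_1: small refillable metal coffee capsule standing rim down on the worktop: an upright cylinder 30 mm in diameter on a flat round rim of 44 mm diameter, 3.5 mm thick; 42 mm tall in all, about 35 g. Origin: centre of the rim's underside, z up through the capsule. May be absent
- small_capsule_2: small refillable metal coffee capsule standing rim down on the worktop: an upright cylinder 30 mm in diameter on a flat round rim of 44 mm diameter, 3.5 mm thick; 42 mm tall in all, about 35 g. Origin: centre of the rim's underside, z up through the capsule. May be absent
- small_capsule_3: small refillable metal coffee capsule standing rim down on the worktop: an upright cylinder 30 mm in diameter on a flat round rim of 44 mm diameter, 3.5 mm thick; 42 mm tall in all, about 35 g. Origin: centre of the rim's underside, z up through the capsule. May be absent
- large_capsule_1: large refillable metal coffee capsule standing rim down on the worktop: an upright cylinder 40 mm in diameter on a flat round rim of 54 mm diameter, 3.5 mm thick; 48 mm tall in all, about 55 g. Origin: centre of the rim's underside, z up through the capsule. May be absent
- large_capsule_2: large refillable metal coffee capsule standing rim down on the worktop: an upright cylinder 40 mm in diameter on a flat round rim of 54 mm diameter, 3.5 mm thick; 48 mm tall in all, about 55 g. Origin: centre of the rim's underside, z up through the capsule. May be absent
- tea_box: bystander: tea carton, 68 x 131 x 107 mm, behind the capsules; origin under its centre
- honey_jar: bystander: glass jar with a red lid, 58 x 62 x 86 mm; origin under its centre
- mug_a: bystander: white mug, 82 x 112 x 94 mm, left of the rack; origin under its centre
- kitchen_timer: bystander: round kitchen timer, 66 mm, behind the capsules to the right; origin under its centre

How it is judged:
By the outcome, as a careful person would: the job done as asked, in the order asked, and still so for the second after the job is handed in, with the robot touching nothing.
Of small_capsule_1, small_capsule_2, small_capsule_3, large_capsule_1, large_capsule_2 only 4 to 5 are there at a start; the rules pass over those that are not, and their reading is None.
At some moment in a run one of small_capsule_1, small_capsule_2, small_capsule_3, large_capsule_1, large_capsule_2 may be knocked a few centimetres aside while the robot is not near it.
Once in a run the grip may slacken for a moment while it holds something.
It also fails if it takes over 208 s, if anything falls off the work surface, if the arm or the gripper's body presses on something with over 40 N, if the wrist force passes 120 N, or if a joint passes its speed limit or range.

ROBOT

A 6-joint arm with a two-finger parallel gripper is mounted at the origin on a cart in front of the work surface, level with it; the furniture and walls round the work are solid. World frame = base frame: x ahead of the robot, y to its left, z up, the work surface at z = 0. Lengths are in m, angles in rad, forces in N, time in s.
With the tool pointing down it reaches from about 0.375 to 0.9 m from the base axis. Payload 3.1 kg.
Tool frame: the origin (TCP) lies between the finger pads; the fingertips stand 22 mm ahead of it and the grasp point (between the pads) lies 3 mm ahead of it; z points along the fingers, y is the line along which they close (so a half turn about z gives the same grasp; the last joint's range is limited). The gripper opens to 87 mm and grips with 3 to 60 N. Pads are 19 mm wide; open, the fingers measure 117 mm over their backs; the gripper's body (75 mm by 190 mm) begins 51 mm behind the grasp point.
Start: joints at [-1.319, 0.527, 1.433, -0, 1.181, -0.178], TCP at [0.261, -0.568, 0.245] pointing down, gripper open.
Joint ranges: [-3.08, 3.08], [-0.75, 2.2], [0.22, 2.44], [-1.43, 4.57], [0, 2.65], [-2.85, 2.85]. Speed limits (rad/s): [2.79, 2.79, 3.14, 3.14, 3.14, 3.14].

INTERFACE

Orientations are given as a unit quaternion [x, y, z, w].
In Python, from rig import robot gives the robot as it stands.
- The arm moves only by the tool move_arm, never from a script. Its argument "series" is text: rows parted by semicolons, each of 6 numbers parted by spaces: the shift along the tool's x, y, z in mm, then the turn, a rotation vector about the tool's x, y, z in degrees. In form: dx dy dz ax ay az; .... A call has 1 to 8 rows; each row is the pose to reach, as a shift and turn from the pose commanded when the call began, along the tool's axes at that moment; what a row does not reach only later rows make up. A row lasts 1/12 s, in which the tool goes at most 41.7 mm and 7.16 degrees, less where a joint would pass 70% of its speed; a pose out of reach is approached as far as the arm can. A call with a gripper value outside its range is refused whole. "jaw" is the opening, from 0 (shut) to 1 (fully open), set as the call begins (left out, the last holds). The fingers move at their own pace and stop on an object; "newtons" is the grip in N (left out, the last holds). Time passes only in rows, so rows that repeat a pose let the fingers close. It gives the time, the measured TCP pose, the force, the opening and the grip force at its end, in the units of the state.
- robot.get_obs(): the state, without advancing time (a new reading comes with each control period).
- robot.camera(name): name is "side" or "top" or "wrist"; returns a dict with "img" (400x640x3 uint8, red, green, blue), "mtx" (3x3 intrinsics, pixels), "world_to_cam" (4x4, takes a point from world to camera coordinates). Camera axes: x right, y down, z forward; pixel columns grow to the right and rows downward; lengths in m; the calibration is good to about 2 mm. The wrist camera is an equidistant fisheye: a pixel r from the principal point sees the ray r / f radians off the axis. A picture is of the moment at which its call begins. There is no depth.
- robot.hand_in(): hands the job in; it is judged then, once.
Trained networks look in a picture, given as the dict that the camera call returned (one of the last four; its "shot" number tells which), for a name from the list of things; names that differ only in an ending like _2 or _b are one class to them, and where a whole thing is asked for, a point or a joint stands for the part that bears it (a point fixed in the world has none). Each returns a list of dicts, best first, with "p" (0 to 1); they miss things now and then, are a little off and sometimes report something else, mostly with a low value. They report only what shows in the picture. A call takes as long as a camera call.
- robot.search_frame(picture, thing): "xyz" ([x, y, z] in m, in world coordinates, good to about 4 mm: the middle of the surface that is visible of it).
- robot.tip_of(picture, thing): "xyz" ([x, y, z] in m, in world coordinates, good to about 4 mm: a listed point, or the origin of a listed thing).
The state is a dict: "time": time; "q": joint angles; "joint_velocities": joint speeds; "joint_torque": joint torques, N m; "position": TCP position; "tool_rot": TCP orientation; "ft_force": force on the tool from outside, world axes, zero at the start; "moment": the same for the moment, N m; "grip_width": finger opening in m; "grip_force": force on a finger pad.
Only numpy, scipy, OpenCV 4.12 (cv2) and the standard library are available. Lean on these libraries where they do the work, as an engineer would, in place of code of your own. Each camera call takes 0.05 s, during which the arm holds its last target. There are 200 camera calls.

## Working session

There is one attempt and no reset: what is moved stays moved. The work goes in short steps, Python scripts to look and compute and a tool call to move; the robot and the scene stay as the last step left them, time stands still between calls to the robot, and variables do not carry over. Pictures are saved under pics/ and viewed, at most 14 in all, crops included, and the job is handed in when it is done.

Besides the shell and the picture viewer there is one more tool, called after "Call:" as a command line: name --argument value ..., lists and objects as JSON in quotes. move_arm: Moves the arm, as the interface text tells. Its arguments: {"type":"object","properties":{"series":{"type":"string"},"jaw":{"type":"number"},"newtons":{"type":"number"}},"required":["series"]}

```bash
ls; mkdir -p pics
cat > h.py <<'E'
import numpy as np, cv2
from rig import robot
from scipy.spatial.transform import Rotation as R
def snap(cam,fn=None):
    p=robot.camera(cam)
    if fn: cv2.imwrite('pics/'+fn,cv2.cvtColor(p['img'],cv2.COLOR_RGB2BGR))
    return p
def proj(p,X):
    X=np.atleast_2d(X); T=np.array(p['world_to_cam']); c=X@T[:3,:3].T+T[:3,3]
    K=np.array(p['mtx']); return np.c_[K[0,0]*c[:,0]/c[:,2]+K[0,2],K[1,1]*c[:,1]/c[:,2]+K[1,2]]
def ray(p,uv,z):
    "pinhole pixel -> world point at height z"
    T=np.array(p['world_to_cam']);K=np.array(p['mtx']);d=T[:3,:3].T@np.linalg.solve(K,[uv[0],uv[1],1]);o=-T[:3,:3].T@T[:3,3]
    return o+d*(z-o[2])/d[2]
def tool(xyz=None,yaw=None):
    "shift in tool axes (mm) to world TCP xyz"
    o=robot.get_obs(); r=R.from_quat(o['tool_rot']); 
    return np.round(r.inv().apply(np.array(xyz)-o['position'])*1000,1)
E
python3 - <<'E'
from h import *
o=robot.get_obs(); print({k:np.round(v,3) for k,v in o.items()}); print(R.from_quat(o['tool_rot']).as_matrix().round(3))
for c in('top','side'):
    p=snap(c,c+'0.png')
    print(c,np.array(p['world_to_cam']).round(3).tolist())
    for n in ['rack','gate','gate_grip','narrow_mouth','wide_mouth','narrow_home','wide_home','small_capsule_1','large_capsule_1','tea_box','honey_jar','mug_a','kitchen_timer']:
        print(n,[(np.round(d['xyz'],3).tolist(),round(d['p'],2)) for d in robot.tip_of(p,n)][:6])
E
```

```text
pics
{'time': np.float64(0.0), 'q': array([-1.319,  0.528,  1.434, -0.   ,  1.181, -0.179]), 'joint_velocities': array([ 0.003, -0.   ,  0.   ,  0.   ,  0.002, -0.001]), 'joint_torque': array([  0.   , -44.004, -17.659,   0.063,   0.058,  -0.   ]), 'position': array([ 0.261, -0.567,  0.244]), 'tool_rot': array([ 0.977,  0.214, -0.   , -0.001]), 'ft_force': array([0.158, 0.19 , 0.322]), 'moment': array([ 0.006, -0.003, -0.04 ]), 'grip_force': np.float64(0.0), 'grip_width': np.float64(0.087)}
[[ 0.909  0.418 -0.001]
 [ 0.418 -0.909  0.002]
 [ 0.    -0.002 -1.   ]]
top [[0.007, -1.0, 0.009, 0.046], [-0.997, -0.008, -0.08, 0.593], [0.08, -0.009, -0.997, 1.202], [0.0, 0.0, 0.0, 1.0]]
rack [([0.539, 0.099, 0.002], 0.9), ([0.748, -0.074, -0.005], 0.19)]Traceback (most recent call last):
  File "<stdin>", line 7, in <module>
ValueError: it knows: gate_grip, honey_jar, kitchen_timer, large_capsule, mug, narrow_home, narrow_mouth, rack, small_capsule, tea_box, wide_home, wide_mouth
```

Run:
```python
from h import *
for c in('top','side'):
    p=snap(c,c+'0.png')
    for n in ['rack','gate_grip','narrow_mouth','wide_mouth','narrow_home','wide_home','small_capsule','large_capsule','tea_box','honey_jar','mug','kitchen_timer']:
        print(c,n,[(np.round(d['xyz'],3).tolist(),round(d['p'],2)) for d in robot.tip_of(p,n)][:6])
```

```text
top rack [([0.54, 0.102, 0.0], 0.94)]
top gate_grip [([0.542, 0.1, 0.046], 0.53)]
top narrow_mouth [([0.477, 0.103, 0.009], 0.81)]
top wide_mouth [([0.637, 0.219, 0.007], 0.49)]
top narrow_home [([0.524, 0.26, 0.007], 0.78)]
top wide_home [([0.634, 0.22, 0.004], 0.79)]
top small_capsule [([0.531, -0.136, 0.001], 0.66), ([0.633, 0.22, 0.006], 0.61), ([0.448, -0.185, -0.001], 0.6)]
top large_capsule [([0.533, -0.132, 0.003], 0.64), ([0.545, -0.372, 0.0], 0.54)]
top tea_box [([0.712, -0.246, -0.0], 0.57)]
top honey_jar [([0.748, -0.072, -0.004], 0.47), ([0.454, -0.301, -0.002], 0.46), ([0.524, 0.261, 0.007], 0.29)]
top mug [([0.552, 0.479, 0.001], 0.56)]
top kitchen_timer [([0.698, -0.39, 0.002], 0.89)]
side rack [([0.538, 0.104, -0.003], 0.74), ([0.541, -0.368, 0.001], 0.28)]
side gate_grip [([0.541, 0.096, 0.049], 0.6), ([0.745, -0.071, 0.0], 0.55)]
side narrow_mouth [([0.548, 0.476, -0.003], 0.4)]
side wide_mouth [([0.59, 0.071, 0.003], 0.72), ([0.478, 0.102, 0.012], 0.34)]
side narrow_home [([0.527, 0.258, 0.004], 0.65)]
side wide_home [([0.636, 0.217, 0.008], 0.89)]
side small_capsule [([0.45, -0.186, -0.005], 0.63), ([0.535, -0.135, 0.005], 0.47)]
side large_capsule [([0.542, -0.37, -0.003], 0.65), ([0.453, -0.306, -0.002], 0.6), ([0.538, 0.094, 0.049], 0.18)]
side tea_box [([0.718, -0.251, -0.002], 0.98)]
side honey_jar [([0.746, -0.072, 0.0], 0.82), ([0.536, 0.103, -0.002], 0.68)]
side mug [([0.548, 0.476, -0.001], 0.56), ([0.589, 0.07, 0.001], 0.35)]
side kitchen_timer [([0.697, -0.391, -0.0], 0.9)]
```

View pics/top0.png

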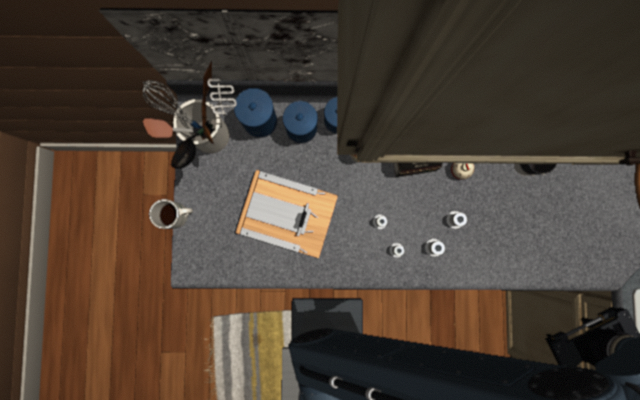

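View pics/side0.png

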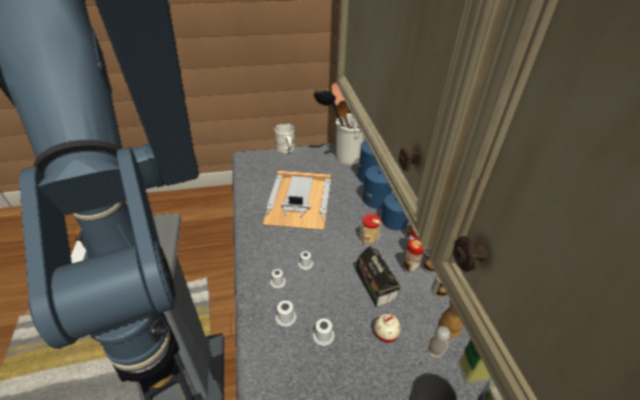

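The top view shows the rack at about (288,215). It also shows four capsules: small ones at (380,221) and (397,250), large ones at (457,219) and (433,247). The gate is shut, and the side view agrees. The network points put the rack at about (0.540, 0.101) with yaw of about -0.29. I'll move over the gate and refine these values with the wrist camera.

Call:
move_arm --series "250 -230 0 0 0 0; 250 -230 0 0 0 0; 250 -230 0 0 0 0; 250 -230 0 0 0 0; 250 -230 0 0 0 0; 250 -230 0 0 0 0; 250 -230 0 0 0 0; 250 -230 0 0 0 0" --jaw 0.6

```text
time: 2.07
position: [0.3901, -0.2586, 0.2448]
tool_rot: [0.977, 0.213, 0.0, 0.0]
ft_force: [0.8, -0.2, 0.1]
grip_width: 0.0533
grip_force: 0.0
```

Call:
move_arm --series "250 -230 0 0 0 0; 250 -230 0 0 0 0; 250 -230 0 0 0 0; 250 -230 0 0 0 0; 250 -230 0 0 0 0; 250 -230 0 0 0 0; 250 -230 0 0 0 0; 250 -230 0 0 0 0"

```text
time: 2.73
position: [0.5189, 0.0493, 0.2448]
tool_rot: [0.977, 0.214, 0.0, 0.0]
ft_force: [0.3, -1.3, -0.1]
grip_width: 0.0523
grip_force: 0.0
```

Call:
move_arm --series "32 -30 0 0 0 41; 32 -30 0 0 0 41; 32 -30 0 0 0 41; 32 -30 0 0 0 41; 32 -30 0 0 0 41; 32 -30 0 0 0 41; 32 -30 0 0 0 41; 32 -30 0 0 0 41"

```text
time: 3.4
position: [0.5349, 0.0878, 0.2446]
tool_rot: [0.99, -0.141, 0.0, 0.0]
ft_force: [0.4, -0.1, -0.3]
grip_width: 0.0524
grip_force: 0.0
```

Run:
```python
from h import *
o=robot.get_obs(); print(o['time'],o['position'].round(4),o['q'].round(3),R.from_quat(o['tool_rot']).as_matrix().round(3).tolist())
p=snap('wrist','w1.png'); print(np.array(p['mtx']).round(1).tolist(),np.array(p['world_to_cam']).round(3).tolist())
for n in ['rack','gate_grip','narrow_mouth','wide_mouth','narrow_home','wide_home','small_capsule','large_capsule']:
    print(n,[(np.round(d['xyz'],3).tolist(),round(d['p'],2)) for d in robot.tip_of(p,n)][:4])
```

```text
3.4 [0.5349 0.0878 0.2446] [-0.044  0.416  1.641 -0.     1.084  1.809] [[0.961, -0.278, 0.0], [-0.278, -0.961, -0.0], [0.0, -0.0, -1.0]]
[[309.7, 0.0, 314.5], [0.0, 309.7, 198.2], [0.0, 0.0, 1.0]] [[-0.279, -0.96, 0.001, 0.234], [-0.929, 0.27, 0.251, 0.443], [-0.242, 0.07, -0.968, 0.514], [0.0, 0.0, 0.0, 1.0]]
rack [([0.536, 0.101, 0.002], 0.59)]
gate_grip [([0.541, 0.101, 0.051], 0.73)]
narrow_mouth [([0.474, 0.104, 0.007], 0.95), ([0.636, 0.22, 0.007], 0.6)]
wide_mouth [([0.59, 0.067, 0.007], 0.89)]
narrow_home [([0.52, 0.262, 0.01], 0.97), ([0.7, -0.387, -0.002], 0.51)]
wide_home [([0.634, 0.219, 0.011], 0.87), ([0.543, -0.369, -0.001], 0.16)]
small_capsule [([0.537, -0.139, -0.002], 0.89), ([0.443, -0.187, 0.005], 0.84)]
large_capsule [([0.543, -0.37, 0.001], 0.95), ([0.457, -0.302, 0.001], 0.69), ([0.534, -0.14, 0.001], 0.58)]
```

View pics/w1.png

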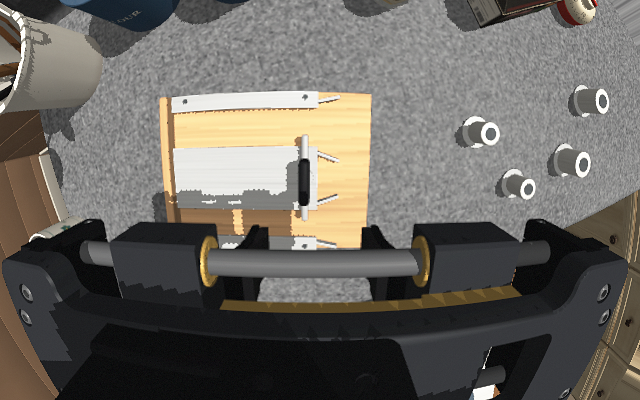

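The wrist view shows the gate handle at (304,182), upright in the picture and square to the jaws. The rack spans columns 160–371. Next I'll fit the rack pose and check it by overlay.

```bash
cat >> h.py <<'E'
def projw(p,X):
    X=np.atleast_2d(X); T=np.array(p['world_to_cam']); c=X@T[:3,:3].T+T[:3,3]; K=np.array(p['mtx'])
    rho=np.hypot(c[:,0],c[:,1]); th=np.arctan2(rho,c[:,2]); return np.c_[K[0,0]*th*c[:,0]/rho+K[0,2],K[1,1]*th*c[:,1]/rho+K[1,2]]
def rayw(p,uv,z):
    T=np.array(p['world_to_cam']);K=np.array(p['mtx']);a=np.array([(uv[0]-K[0,2])/K[0,0],(uv[1]-K[1,2])/K[1,1]]);th=np.hypot(*a)
    d=T[:3,:3].T@np.r_[a/th*np.sin(th),np.cos(th)];o=-T[:3,:3].T@T[:3,3]; return o+d*(z-o[2])/d[2]
def rk(P,x,y,z=0): # rack mm -> world m
    c,s=np.cos(P[2]),np.sin(P[2]); return np.array([P[0]+(c*x-s*y)/1e3,P[1]+(s*x+c*y)/1e3,z/1e3])
E
python3 - <<'E'
from h import *
from scipy.optimize import least_squares
M=dict(rack=(0,0),gate_grip=(0,0),narrow_mouth=(-60,-15),wide_mouth=(60,-15),narrow_home=(-60,148),wide_home=(60,143))
obs=[]
ps={c:snap(c) for c in('top','side','wrist')}
for c,p in ps.items():
    for n in M:
        for d in robot.tip_of(p,n)[:2]:
            obs.append((M[n],d['xyz'][:2]))
obs+= [((0,0),(.54,.102)),((-60,-15),(.477,.103)),((-60,148),(.524,.26)),((60,143),(.634,.22)),((60,-15),(.59,.071)),((-60,148),(.527,.258)),((60,143),(.636,.217)),((-60,-15),(.474,.104)),((60,-15),(.59,.067)),((-60,148),(.52,.262))]
f=lambda P:np.concatenate([(rk(P,*m)[:2]-np.array(w))*1e3 for m,w in obs])
r=least_squares(f,[.54,.1,-.29],loss='soft_l1',f_scale=3); P=r.x; print(P.round(4),len(obs),np.sort(np.abs(r.fun)).round(1)[-8:])
p=ps['wrist']; im=cv2.cvtColor(p['img'],cv2.COLOR_RGB2BGR); im=cv2.resize(im,None,fx=2,fy=2,interpolation=cv2.INTER_CUBIC)
def line(a,b,col):
    t=np.linspace(0,1,40)[:,None]; X=np.array([rk(P,*(np.array(a)*(1-s)+np.array(b)*s)) for s in t.ravel()])
    cv2.polylines(im,[np.int32(projw(p,X)*2+0.5)],False,col,1)
q=[(-98,-80,6),(103,-80,6),(103,182,6),(-98,182,6)]
for i in range(4): line(q[i],q[(i+1)%4],(0,0,255))
for x in(60-23,60+23,-60-18,-60+18): line((x,-15,17),(x,170,17),(0,255,0))
line((-52,0,32),(52,0,32),(255,0,255)); line((-25,0,62),(25,0,62),(255,255,0))
cv2.imwrite('pics/ov1.png',im[150:560,250:800]); cv2.imwrite('pics/_t.png',im)
E
```

```text
[ 0.5383  0.0999 -0.2891] 31 [ 50.8  75.8 146.1 156.3 177.3 251.1 349.7 376.8]
```

View pics/ov1.png

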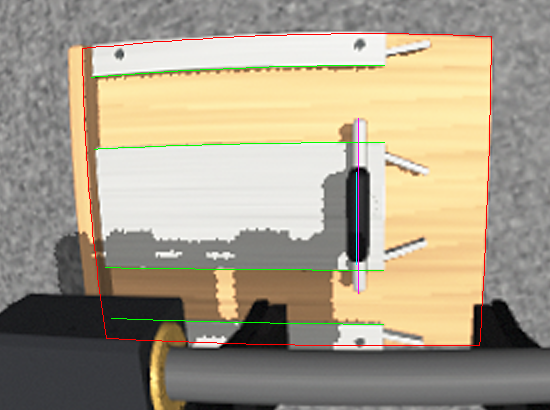

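The overlay fits within about 1 mm, giving a rack pose of (0.5383, 0.0999, -0.289). Now I'll descend onto the handle, grip it and check.

Call:
move_arm --series "0 -12.5 100 0 0 0.4; 0 -12.5 100 0 0 0.4; 0 -12.5 100 0 0 0.4; 0 -12.5 140 0 0 0.4; 0 -12.5 165 0 0 0.4; 0 -12.5 188 0 0 0.4; 0 -12.5 188 0 0 0.4; 0 -12.5 188 0 0 0.4"

```text
time: 5.57
position: [0.5377, 0.0998, 0.0557]
tool_rot: [0.989, -0.145, -0.001, 0.0]
ft_force: [0.3, 0.4, -0.2]
grip_width: 0.0523
grip_force: 0.0
```

Call:
move_arm --series "0 0 0 0 0 0; 0 0 0 0 0 0; 0 0 0 0 0 0; 0 0 0 0 0 0; 0 0 0 0 0 0; 0 0 0 0 0 0" --jaw 0 --newtons 20

```text
time: 6.07
position: [0.5387, 0.0998, 0.0572]
tool_rot: [0.989, -0.145, 0.001, -0.0]
ft_force: [-0.4, -0.3, 0.8]
grip_width: 0.0205
grip_force: 0.0
```

Call:
move_arm --series "0 0 0 0 0 0; 0 0 0 0 0 0; 0 0 0 0 0 0; 0 0 0 0 0 0; 0 0 0 0 0 0"

```text
time: 6.48
position: [0.5384, 0.0994, 0.0569]
tool_rot: [0.989, -0.145, 0.0, 0.0]
ft_force: [-1.4, -3.4, 6.0]
grip_width: 0.0119
grip_force: 20.0
```

Call:
move_arm --series "0 0 0 0 0 -6; 0 0 0 0 0 -12; 0 0 0 0 0 -18; 0 0 0 0 0 -24; 0 0 0 0 0 -30; 0 0 0 0 0 -36; 0 0 0 0 0 -42; 0 0 0 0 0 -42"

```text
time: 7.15
position: [0.5384, 0.0994, 0.0569]
tool_rot: [0.975, 0.221, -0.0, 0.0]
ft_force: [-1.5, -3.6, 5.2]
grip_width: 0.0117
grip_force: 20.0
```

Call:
move_arm --series "0 0 0 0 0 -6; 0 0 0 0 0 -12; 0 0 0 0 0 -18; 0 0 0 0 0 -24; 0 0 0 0 0 -30; 0 0 0 0 0 -36; 0 0 0 0 0 -40; 0 0 0 0 0 -40"

```text
time: 7.82
position: [0.5384, 0.0994, 0.0568]
tool_rot: [0.841, 0.541, -0.0, 0.0]
ft_force: [-0.6, -3.6, 5.7]
grip_width: 0.0121
grip_force: 20.0
```

Run:
```python
from h import *
o=robot.get_obs(); print({k:np.round(v,4).tolist() for k,v in o.items()}); m=R.from_quat(o['tool_rot']).as_matrix(); print(np.degrees(np.arctan2(m[1,0],m[0,0])))
```

```text
{'time': 7.8167, 'q': [-0.0213, 0.7127, 1.7646, -0.0009, 0.6642, 0.4079], 'joint_velocities': [0.0, 0.0014, -0.0026, -0.0007, 0.0007, 0.076], 'joint_torque': [1.5611, -39.9643, -8.4284, 0.6695, -0.3482, -0.3169], 'position': [0.5384, 0.0994, 0.0568], 'tool_rot': [0.8413, 0.5406, -0.0001, 0.0002], 'ft_force': [-0.5549, -3.6003, 5.7168], 'moment': [-0.4801, 0.1556, 0.0981], 'grip_force': 20.0014, 'grip_width': 0.0121}
65.45209649972617
```

Call:
move_arm --series "0 0 0 0 0 -1; 0 0 0 0 0 -1"

```text
time: 7.98
position: [0.5384, 0.0995, 0.0569]
tool_rot: [0.837, 0.547, -0.0, 0.0]
ft_force: [-1.0, -3.2, 5.1]
grip_width: 0.012
grip_force: 20.0
```

Call:
move_arm --series "0 0 0 0 0 0; 0 0 0 0 0 0; 0 0 0 0 0 0; 0 0 -30 0 0 0; 0 0 -70 0 0 0; 0 0 -100 0 0 0" --jaw 0.55

```text
time: 8.48
position: [0.5384, 0.1001, 0.1576]
tool_rot: [0.837, 0.547, -0.0, -0.0]
ft_force: [0.2, 0.2, 0.0]
grip_width: 0.0429
grip_force: 0.0
```

Call:
move_arm --series "-218 92 0 0 0 -7; -218 92 0 0 0 -7; -218 92 0 0 0 -7; -218 92 0 0 0 -7; -218 92 0 0 0 -7; -218 92 0 0 0 -7; -218 92 0 0 0 -7"

```text
time: 9.07
position: [0.5363, -0.1431, 0.1566]
tool_rot: [0.804, 0.594, 0.0, 0.002]
ft_force: [0.2, 1.0, 0.0]
grip_width: 0.0481
grip_force: 0.0
```

```bash
cat >> h.py <<'E'
def find(cams=('wrist','top','side'),things=('small_capsule','large_capsule')):
    for c in cams:
        p=snap(c)
        for n in things: print(c,n,[(np.round(d['xyz'],3).tolist(),round(d['p'],2)) for d in robot.tip_of(p,n) if d['p']>.3][:5])
def st():
    o=robot.get_obs(); m=R.from_quat(o['tool_rot']).as_matrix(); print(round(float(o['time']),2),o['position'].round(4),'yaw',np.degrees(np.arctan2(m[1,0],m[0,0])).round(2),'w',round(float(o['grip_width']),4),o['ft_force'].round(1),'q6',o['q'][5].round(2))
E
python3 - <<'E'
from h import *
st(); p=snap('wrist','w2.png'); find(('wrist','top','side'),('small_capsule','large_capsule','gate_grip'))
E
```

```text
9.07 [ 0.5363 -0.1431  0.1566] yaw 72.95 w 0.0481 [0.2 1.  0. ] q6 -0.16
wrist small_capsule [([0.445, -0.185, 0.004], 0.66), ([0.533, -0.14, 0.0], 0.64)]
wrist large_capsule []
wrist gate_grip []
top small_capsule [([0.532, -0.136, -0.001], 0.37)]
top large_capsule [([0.544, -0.372, 0.001], 0.72)]
top gate_grip [([0.539, 0.104, 0.049], 0.67)]
side small_capsule [([0.535, -0.136, 0.005], 0.64), ([0.447, -0.187, -0.006], 0.46)]
side large_capsule [([0.456, -0.308, -0.001], 0.94), ([0.544, -0.369, -0.002], 0.83)]
side gate_grip []
```

View pics/w2.png

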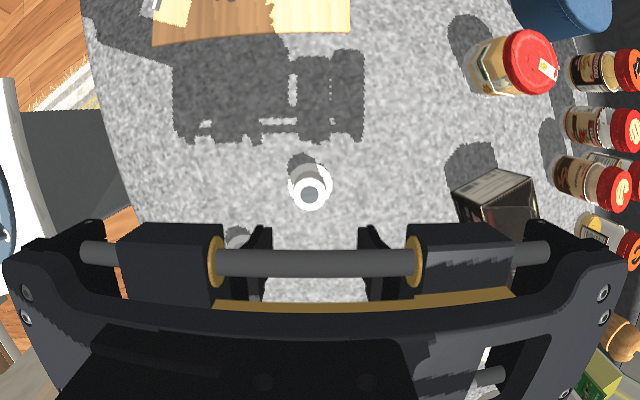

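The wrist view shows small capsule A's top at about (310,192), with the gate now open out of the picture. I'll compute the shift for the grasp.

Run:
```python
from h import *
p=snap('wrist'); g=p['img'].min(2); 
m=np.uint8(g>200)*255; m[:160]=0;m[215:]=0;m[:,:285]=0;m[:,335:]=0
c=max(cv2.findContours(m,0,2)[0],key=cv2.contourArea); e=cv2.fitEllipse(c); print(e, rayw(p,e[0],.042).round(4), rayw(p,(310,193),.042).round(4))
print(tool([.535,-.138,.036]))
```

```text
((311.461669921875, 197.21495056152344), (42.06956481933594, 48.078102111816406), 25.724702835083008) [ 0.5337 -0.1324  0.042 ] [ 0.5336 -0.1285  0.042 ]
[ -1.5   0.4 120.6]
```

Run:
```python
from h import *
p=snap('wrist'); im=cv2.cvtColor(p['img'],cv2.COLOR_RGB2BGR)[140:225,255:365]; S=5; im=cv2.resize(im,None,fx=S,fy=S,interpolation=cv2.INTER_NEAREST)
t=np.linspace(0,2*np.pi,60)
for (x,y),col in (((.535,-.138),(0,0,255)),((.534,-.130),(0,200,0))):
    for r,z in((.022,.0035),(.015,.042)):
        u=(projw(p,np.c_[x+r*np.cos(t),y+r*np.sin(t),0*t+z])-[255,140]+.5)*S
        cv2.polylines(im,[np.int32(u)],True,col,1)
cv2.imwrite('pics/c1.png',im)
```

```text
(no output)
```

View pics/c1.png

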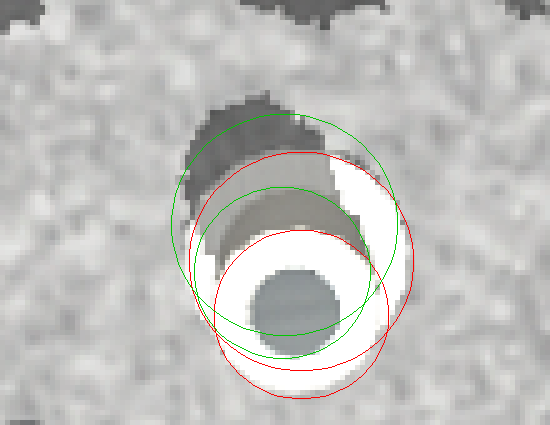

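The crop shows the red circles, for (0.535, -0.138), sitting on the capsule's top and rim. The networks hold up, so I'll grasp.

Call:
move_arm --series "-1 0 40 0 0 -0.5; -1 0 80 0 0 -0.5; -1 0 105 0 0 -0.5; -1 0 120.5 0 0 -0.5; -1 0 120.5 0 0 -0.5; -1 0 120.5 0 0 -0.5"

```text
time: 10.32
position: [0.5343, -0.1376, 0.0354]
tool_rot: [0.8, 0.6, -0.0, -0.001]
ft_force: [-0.1, -1.3, -0.5]
grip_width: 0.0478
grip_force: 0.0
```

Call:
move_arm --series "0 0 0 0 0 0; 0 0 0 0 0 0; 0 0 0 0 0 0; 0 0 0 0 0 0; 0 0 0 0 0 0; 0 0 0 0 0 0; 0 0 0 0 0 0; 0 0 0 0 0 0" --jaw 0 --newtons 15

```text
time: 10.98
position: [0.5353, -0.1381, 0.0373]
tool_rot: [0.8, 0.6, 0.0, 0.001]
ft_force: [-0.3, -0.2, 6.5]
grip_width: 0.0297
grip_force: 15.0
```

Call:
move_arm --series "0 0 -20 0 0 0; 0 0 -45 0 0 0; 0 0 -45 0 0 0; 0 0 -45 0 0 0"

```text
time: 11.32
position: [0.5356, -0.1382, 0.0824]
tool_rot: [0.8, 0.6, 0.001, 0.002]
ft_force: [0.3, -0.6, 0.0]
grip_width: 0.0294
grip_force: 15.0
```

Run:
```python
from h import *
st(); P=[.5383,.0997,-.289]
for y in(-66,-45,0,148): print(y,rk(P,-60,y).round(4),tool(np.r_[rk(P,-60,y)[:2],.0435]))
```

```text
11.32 [ 0.5356 -0.1382  0.0824] yaw 73.79 w 0.0294 [ 0.3 -0.6  0. ] q6 -0.17
-66 [0.462  0.0535 0.    ] [ 163.6 -124.4   38.3]
-45 [0.468  0.0737 0.    ] [ 184.6 -124.3   38.3]
0 [0.4808 0.1168 0.    ] [ 229.6 -124.    38.3]
148 [0.523  0.2587 0.    ] [ 377.6 -123.1   38.2]
```

Call:
move_arm --series "164 -124.5 0 0 0 0.3; 164 -124.5 0 0 0 0.3; 164 -124.5 0 0 0 0.3; 164 -124.5 0 0 0 0.3; 164 -124.5 0 0 0 0.3; 164 -124.5 0 0 0 0.3; 164 -124.5 20 0 0 0.3; 164 -124.5 20 0 0 0.3"

```text
time: 11.98
position: [0.4593, 0.0553, 0.0589]
tool_rot: [0.801, 0.599, -0.002, -0.001]
ft_force: [-0.3, -0.7, 0.0]
grip_width: 0.0294
grip_force: 15.0
```

Call:
move_arm --series "0 0 10 0 0 0; 0 0 18 0 0 0; 0 0 18 0 0 0; 0 0 18 0 0 0; 0 0 18 0 0 0; 0 0 18 0 0 0"

```text
time: 12.48
position: [0.461, 0.0541, 0.0431]
tool_rot: [0.802, 0.598, -0.0, -0.0]
ft_force: [0.2, -1.1, -0.5]
grip_width: 0.0294
grip_force: 15.0
```

Run:
```python
from h import *
st(); P=[.5383,.0997,-.289]
for i in range(4): print(tool(np.r_[rk(P,-60,148)[:2],.0435])); p=snap('wrist')
cv2.imwrite('pics/w3.png',cv2.cvtColor(p['img'],cv2.COLOR_RGB2BGR)); st()
```

```text
12.48 [0.461  0.0541 0.0431] yaw 73.45 w 0.0294 [ 0.2 -1.1 -0.5] q6 0.16
[213.7   1.2  -0.4]
[213.7   1.2  -0.3]
[213.6   1.3  -0.3]
[213.5   1.3  -0.3]
12.68 [0.461  0.0544 0.0432] yaw 73.47 w 0.0297 [-0.   0.4 -0.4] q6 0.16
```

View pics/w3.png

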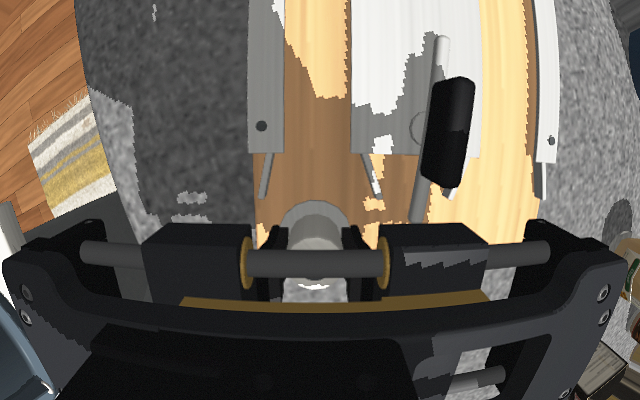

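The wrist view shows the capsule's body centred at col ~315 and the lane slot between cols 284 and 352 (centre ~318). The gate is open, to the right. I'll shift about 1.5 mm and slide in.

Call:
move_arm --series "0 1.5 0 0 0 0; 10 1.5 0 0 0 0; 20 1.5 0 0 0 0; 30 1.5 0 0 0 0; 40 1.5 0 0 0 0; 50 1.5 0 0 0 0; 60 1.5 0 0 0 0; 60 1.5 0 0 0 0"

```text
time: 13.35
position: [0.4802, 0.1136, 0.0431]
tool_rot: [0.801, 0.599, 0.001, 0.0]
ft_force: [0.2, 0.3, -0.4]
grip_width: 0.0298
grip_force: 15.0
```

Run:
```python
from h import *
P=[.5383,.0997,-.289]; st(); print(tool(np.r_[rk(P,-60,148)[:2],.0435])); p=snap('wrist','w4.png')
print(projw(p,[rk(P,x,y,17) for y in(40,120) for x in(-78,-42)]).round(1).tolist(), robot.get_obs()['ft_force'])
g=cv2.cvtColor(p['img'],cv2.COLOR_RGB2BGR)
cv2.imwrite('pics/w4c.png',cv2.resize(g[0:230,200:460],None,fx=2.5,fy=2.5))
```

```text
13.35 [0.4802 0.1136 0.0431] yaw 73.63 w 0.0298 [ 0.2  0.3 -0.4] q6 0.29
[ 1.512e+02  1.000e-01 -3.000e-01]
[[280.6, 166.7], [346.4, 166.9], [280.6, 22.8], [347.3, 22.9]] [ 0.03183824 -0.67132757  0.04543131]
```

View pics/w4c.png

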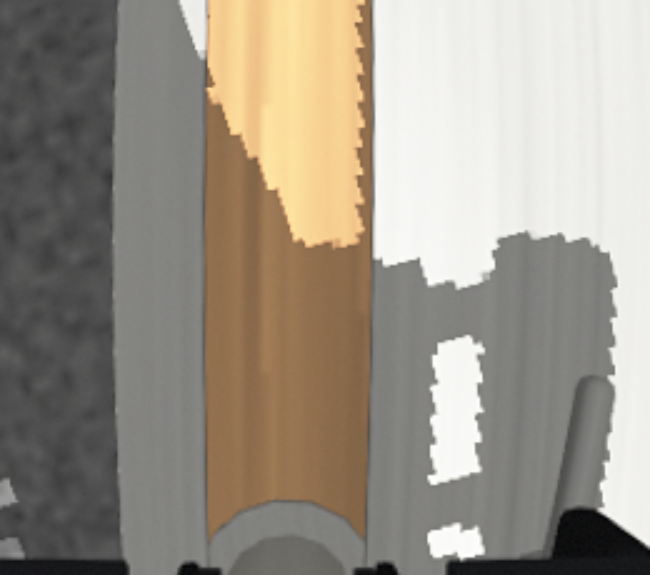

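The crop shows the capsule centred in the lane (edges at 205 and 366, capsule middle at ~287), with no side force. I'll slide it home.

Call:
move_arm --series "25 0.3 0 0 0 0; 50 0.3 0 0 0 0; 75 0.3 0 0 0 0; 100 0.3 0 0 0 0; 120 0.3 0 0 0 0; 135 0.3 0 0 0 0; 145 0.3 0 0 0 0; 145 0.3 0 0 0 0"

```text
time: 14.07
position: [0.5215, 0.2519, 0.043]
tool_rot: [0.801, 0.599, 0.001, 0.0]
ft_force: [-0.6, -0.7, -0.3]
grip_width: 0.0297
grip_force: 15.0
```

Call:
move_arm --series "2 0 0 0 0 0; 4 0 0 0 0 0; 6 0 0 0 0 0; 6 0 0 0 0 0; 6 0 0 0 0 0"

```text
time: 14.48
position: [0.5226, 0.2557, 0.0431]
tool_rot: [0.802, 0.598, -0.0, -0.0]
ft_force: [0.4, -0.4, -0.3]
grip_width: 0.0296
grip_force: 15.0
```

Call:
move_arm --series "1.5 0 0 0 0 0; 3 0 0 0 0 0; 4 0 0 0 0 0; 4 0 0 0 0 0; 4 0 0 0 0 0"

```text
time: 14.9
position: [0.5233, 0.2586, 0.0432]
tool_rot: [0.801, 0.599, -0.001, 0.001]
ft_force: [-0.7, -5.3, 2.7]
grip_width: 0.0297
grip_force: 15.0
```

Call:
move_arm --series "0 0 1 0 0 0; 0 0 1 0 0 0; 1.2 0 1 0 0 0; 1.2 0 1 0 0 0; 1.2 0 1 0 0 0; 1.2 0 1 0 0 0"

```text
time: 15.4
position: [0.5231, 0.2589, 0.0422]
tool_rot: [0.801, 0.599, -0.002, 0.001]
ft_force: [-0.9, -8.4, 3.9]
grip_width: 0.0299
grip_force: 15.0
```

Call:
move_arm --series "0 0 0 0 0 0; 0 0 0 0 0 0; 0 0 0 0 0 0; 0 0 -20 0 0 0; 0 0 -50 0 0 0; 0 0 -90 0 0 0; 0 0 -100 0 0 0; 0 0 -100 0 0 0" --jaw 0.55

```text
time: 16.07
position: [0.5267, 0.2625, 0.1458]
tool_rot: [0.801, 0.598, 0.004, 0.001]
ft_force: [-1.0, -0.2, 0.2]
grip_width: 0.0477
grip_force: 0.0
```

Run:
```python
from h import *
st(); find(('wrist','top','side'))
print(tool([.446,-.186,.14]))
```

```text
16.07 [0.5267 0.2625 0.1458] yaw 73.51 w 0.0477 [-1.  -0.2  0.2] q6 0.56
wrist small_capsule [([0.523, 0.257, 0.005], 0.58)]
wrist large_capsule []
top small_capsule [([0.446, -0.184, 0.002], 0.7), ([0.518, 0.256, 0.006], 0.65)]
top large_capsule [([0.542, -0.375, 0.001], 0.82), ([0.454, -0.301, 0.0], 0.57)]
side small_capsule [([0.45, -0.186, -0.005], 0.77), ([0.523, 0.259, 0.008], 0.54)]
side large_capsule [([0.54, -0.368, -0.003], 0.78), ([0.455, -0.308, 0.0], 0.73)]
[-450.6   52.8    1.3]
```

Call:
move_arm --series "-225 26 0 0 0 0; -225 26 0 0 0 0; -225 26 0 0 0 0; -225 26 0 0 0 0; -225 26 0 0 0 0; -225 26 0 0 0 0"

```text
time: 17.02
position: [0.4839, 0.0345, 0.1416]
tool_rot: [0.802, 0.597, -0.001, -0.0]
ft_force: [0.9, 0.2, 0.1]
grip_width: 0.0476
grip_force: 0.0
```

Call:
move_arm --series "-225 26 0 0 0 0; -225 26 0 0 0 0; -225 26 0 0 0 0; -225 26 0 0 0 0; -225 26 0 0 0 0; -225 26 0 0 0 0; -225 26 0 0 0 0; -225 26 0 0 0 0"

```text
time: 17.68
position: [0.4456, -0.1859, 0.1417]
tool_rot: [0.802, 0.597, 0.0, -0.0]
ft_force: [0.2, 0.1, 0.4]
grip_width: 0.0478
grip_force: 0.0
```

Run:
```python
from h import *
st(); find(('wrist','side'))
print(tool([.447,-.1855,.036]))
```

```text
17.68 [ 0.4456 -0.1859  0.1417] yaw 73.3 w 0.0478 [0.2 0.1 0.4] q6 -0.34
wrist small_capsule [([0.442, -0.186, 0.002], 0.86)]
wrist large_capsule [([0.455, -0.301, -0.001], 0.93)]
side small_capsule [([0.449, -0.188, -0.003], 0.6), ([0.526, 0.26, 0.011], 0.45), ([0.595, 0.07, 0.004], 0.31)]
side large_capsule [([0.457, -0.304, -0.001], 0.86), ([0.543, -0.369, -0.002], 0.71)]
[ -1.7   1.5 106. ]
```

Call:
move_arm --series "0 0 35 0 0 -0.2; 0 0 70 0 0 -0.2; 0 0 92 0 0 -0.2; 0 0 105.5 0 0 -0.2; 0 0 105.5 0 0 -0.2; 0 0 105.5 0 0 -0.2"

```text
time: 18.48
position: [0.4459, -0.184, 0.0361]
tool_rot: [0.8, 0.6, -0.0, -0.001]
ft_force: [-0.2, -0.2, 0.7]
grip_width: 0.0477
grip_force: 0.0
```

Call:
move_arm --series "0 0 0 0 0 0; 0 0 0 0 0 0; 0 0 0 0 0 0; 0 0 0 0 0 0; 0 0 0 0 0 0; 0 0 0 0 0 0; 0 0 0 0 0 0; 0 0 0 0 0 0" --jaw 0 --newtons 15

```text
time: 19.15
position: [0.4467, -0.1853, 0.0375]
tool_rot: [0.8, 0.6, 0.0, 0.001]
ft_force: [-0.0, 1.2, 6.6]
grip_width: 0.0297
grip_force: 15.0
```

Call:
move_arm --series "0 0 -20 0 0 0; 0 0 -45 0 0 0; 0 0 -45 0 0 0; 0 0 -45 0 0 0; 0 0 -45 0 0 0"

```text
time: 19.57
position: [0.4458, -0.1849, 0.0814]
tool_rot: [0.8, 0.6, -0.0, -0.0]
ft_force: [0.3, 0.0, -1.7]
grip_width: 0.0294
grip_force: 15.0
```

Run:
```python
from h import *
st(); P=[.5383,.0997,-.289]
for y in(-66,148): print(y,tool(np.r_[rk(P,-59.5,y)[:2],.0435]))
```

```text
19.57 [ 0.4458 -0.1849  0.0814] yaw 73.68 w 0.0294 [ 0.3  0.  -1.7] q6 -0.34
-66 [233.4 -50.9  38. ]
148 [447.4 -50.1  38. ]
```

Call:
move_arm --series "233.5 -51 0 0 0 0.2; 233.5 -51 0 0 0 0.2; 233.5 -51 0 0 0 0.2; 233.5 -51 0 0 0 0.2; 233.5 -51 0 0 0 0.2; 233.5 -51 0 0 0 0.2; 233.5 -51 0 0 0 0.2; 233.5 -51 15 0 0 0.2"

```text
time: 20.23
position: [0.4632, 0.0553, 0.067]
tool_rot: [0.8, 0.6, 0.001, 0.001]
ft_force: [0.5, -0.4, -0.2]
grip_width: 0.0292
grip_force: 15.0
```

Call:
move_arm --series "0 0 10 0 0 0; 0 0 22 0 0 0; 0 0 22 0 0 0; 0 0 22 0 0 0; 0 0 22 0 0 0; 0 0 22 0 0 0"

```text
time: 20.73
position: [0.4626, 0.0531, 0.0447]
tool_rot: [0.801, 0.598, -0.0, -0.0]
ft_force: [0.5, 0.4, 0.8]
grip_width: 0.0293
grip_force: 15.0
```

Run:
```python
from h import *
P=[.5383,.0997,-.289]
for y in (104,104): st(); print(tool(np.r_[rk(P,-59.5,y)[:2],.0435])); snap('top')
print(robot.get_obs()['grip_width'])
```

```text
20.73 [0.4626 0.0531 0.0447] yaw 73.45 w 0.0293 [0.5 0.4 0.8] q6 0.16
[170.2  -0.2   1.2]
20.78 [0.4627 0.0531 0.0448] yaw 73.46 w 0.0295 [0.4 0.7 0.9] q6 0.16
[170.2  -0.3   1.3]
0.029658047071740717
```

Call:
move_arm --series "0 -0.2 1 0 0 0; 12 -0.2 1 0 0 0; 24 -0.2 1 0 0 0; 36 -0.2 1 0 0 0; 48 -0.2 1 0 0 0; 60 -0.2 1 0 0 0; 72 -0.2 1 0 0 0; 72 -0.2 1 0 0 0"

```text
time: 21.5
position: [0.484, 0.1244, 0.0437]
tool_rot: [0.801, 0.599, 0.001, 0.0]
ft_force: [0.7, -0.7, 0.6]
grip_width: 0.0292
grip_force: 15.0
```

Call:
move_arm --series "20 0 0 0 0 0; 40 0 0 0 0 0; 60 0 0 0 0 0; 75 0 0 0 0 0; 85 0 0 0 0 0; 90 0 0 0 0 0; 94 0 0 0 0 0; 94 0 0 0 0 0"

```text
time: 22.17
position: [0.5096, 0.2127, 0.0435]
tool_rot: [0.801, 0.598, -0.0, -0.0]
ft_force: [0.4, 0.0, -0.2]
grip_width: 0.0291
grip_force: 15.0
```

Run:
```python
from h import *
P=[.5383,.0997,-.289]
st(); print(tool(np.r_[rk(P,-59.5,104)[:2],.0435]))
```

```text
22.17 [0.5096 0.2127 0.0435] yaw 73.5 w 0.0291 [ 0.4  0.  -0.2] q6 0.48
[ 3.8  0.2 -0. ]
```

Call:
move_arm --series "2 0 0.5 0 0 0; 3.5 0 1 0 0 0; 5 0 1 0 0 0; 5 0 1 0 0 0; 5 0 1 0 0 0; 5 0 1 0 0 0"

```text
time: 22.67
position: [0.5111, 0.2172, 0.0426]
tool_rot: [0.801, 0.598, -0.0, -0.0]
ft_force: [-0.2, 0.5, -0.2]
grip_width: 0.0295
grip_force: 15.0
```

Call:
move_arm --series "1 0 0 0 0 0; 2 0 0 0 0 0; 3 0 0 0 0 0; 3 0 0 0 0 0; 3 0 0 0 0 0"

```text
time: 23.08
position: [0.5114, 0.2193, 0.0426]
tool_rot: [0.801, 0.599, -0.001, 0.0]
ft_force: [-0.9, -4.4, 2.6]
grip_width: 0.0297
grip_force: 15.0
```

Call:
move_arm --series "1.5 0 0 0 0 0; 2.5 0 0 0 0 0; 2.5 0 0 0 0 0; 2.5 0 0 0 0 0; 2.5 0 0 0 0 0"

```text
time: 23.5
position: [0.5116, 0.2204, 0.0429]
tool_rot: [0.801, 0.599, -0.002, 0.001]
ft_force: [-1.1, -10.0, 5.3]
grip_width: 0.0294
grip_force: 15.0
```

Call:
move_arm --series "0 0 0 0 0 0; 0 0 0 0 0 0; 0 0 0 0 0 0; 0 0 -20 0 0 0; 0 0 -50 0 0 0; 0 0 -90 0 0 0; 0 0 -100 0 0 0; 0 0 -100 0 0 0" --jaw 0.75

```text
time: 24.17
position: [0.5152, 0.2238, 0.146]
tool_rot: [0.801, 0.598, 0.004, 0.002]
ft_force: [-0.1, -0.1, -0.7]
grip_width: 0.0645
grip_force: 0.0
```

Run:
```python
from h import *
P=[.5383,.0997,-.289]
st(); find(('wrist','top','side')); print(tool([.455,-.304,.15]))
p=snap('wrist'); im=cv2.cvtColor(p['img'],cv2.COLOR_RGB2BGR); S=3; im=cv2.resize(im[0:235,200:440],None,fx=S,fy=S)[:600]
t=np.linspace(0,2*np.pi,60)
for y,col in ((148,(0,0,255)),(104,(0,200,0))):
    for r,z in((22,9.5),(15,48)):
        u=(projw(p,[rk(P,-59.5+r*np.cos(a),y+r*np.sin(a),z) for a in t])-[200,0]+.5)*S
        cv2.polylines(im,[np.int32(u)],True,col,1)
cv2.imwrite('pics/c2.png',im)
```

```text
24.17 [0.5152 0.2238 0.146 ] yaw 73.51 w 0.0645 [-0.1 -0.1 -0.7] q6 0.5
wrist small_capsule [([0.524, 0.259, 0.006], 0.75), ([0.509, 0.217, 0.011], 0.56)]
wrist large_capsule []
top small_capsule [([0.508, 0.221, 0.002], 0.47)]
top large_capsule [([0.543, -0.374, -0.0], 0.83), ([0.455, -0.301, -0.004], 0.75)]
side small_capsule [([0.527, 0.262, 0.012], 0.53), ([0.718, -0.251, 0.001], 0.51), ([0.512, 0.218, 0.004], 0.42)]
side large_capsule [([0.542, -0.369, -0.002], 0.81), ([0.456, -0.306, 0.002], 0.71)]
[-521.1   95.    -8.3]
```

View pics/c2.png

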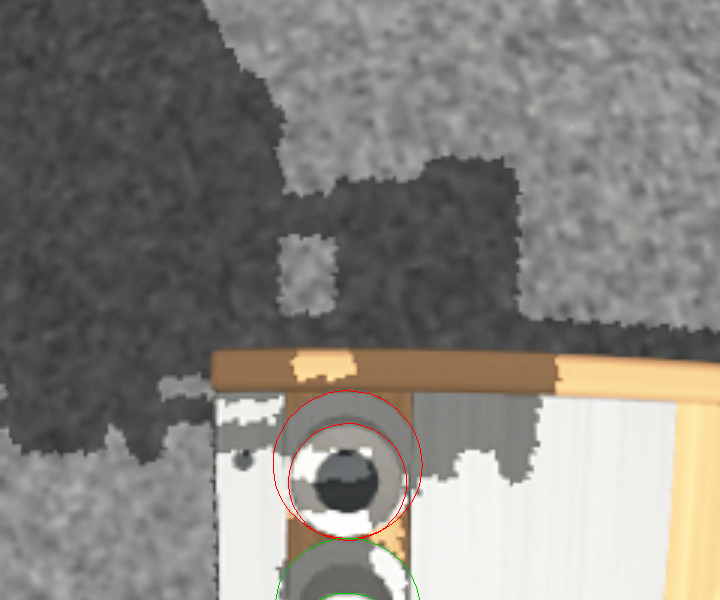

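The crop shows both small capsules on the home circles, the first against the stop at (347,480) and the second just behind it. Next come the large ones.

Call:
move_arm --series "-260 47.5 0 0 0 0; -260 47.5 0 0 0 0; -260 47.5 0 0 0 0; -260 47.5 0 0 0 0; -260 47.5 0 0 0 0; -260 47.5 0 0 0 0; -260 47.5 0 0 0 0"

```text
time: 25.25
position: [0.4844, -0.0447, 0.1425]
tool_rot: [0.802, 0.597, -0.0, 0.001]
ft_force: [1.4, 0.8, -0.4]
grip_width: 0.0654
grip_force: 0.0
```

Call:
move_arm --series "-260 47.5 0 0 0 0; -260 47.5 0 0 0 0; -260 47.5 0 0 0 0; -260 47.5 0 0 0 0; -260 47.5 0 0 0 0; -260 47.5 0 0 0 0; -260 47.5 0 0 0 0; -260 47.5 0 0 0 0"

```text
time: 25.92
position: [0.4561, -0.3077, 0.1425]
tool_rot: [0.803, 0.596, 0.0, 0.002]
ft_force: [-0.1, -0.1, -0.2]
grip_width: 0.0652
grip_force: 0.0
```

Run:
```python
from h import *
st(); find(('wrist','side'))
print(tool([.456,-.304,.038]))
```

```text
25.92 [ 0.4561 -0.3077  0.1425] yaw 73.19 w 0.0652 [-0.1 -0.1 -0.2] q6 -0.5
wrist small_capsule [([0.699, -0.389, -0.002], 0.45)]
wrist large_capsule [([0.546, -0.369, 0.001], 0.65), ([0.456, -0.304, 0.002], 0.64)]
side small_capsule []
side large_capsule [([0.457, -0.307, 0.0], 0.96), ([0.542, -0.368, -0.002], 0.67)]
[ -3.3   1.2 104.4]
```

Call:
move_arm --series "2 0.5 35 0 0 -0.3; 2 0.5 70 0 0 -0.3; 2 0.5 90 0 0 -0.3; 2 0.5 104 0 0 -0.3; 2 0.5 104 0 0 -0.3; 2 0.5 104 0 0 -0.3"

```text
time: 26.72
position: [0.4569, -0.2996, 0.0381]
tool_rot: [0.799, 0.601, -0.0, -0.001]
ft_force: [-0.1, 0.0, 0.0]
grip_width: 0.0654
grip_force: 0.0
```

Call:
move_arm --series "0 0 0 0 0 0; 0 0 0 0 0 0; 0 0 0 0 0 0; 0 0 0 0 0 0; 0 0 0 0 0 0; 0 0 0 0 0 0; 0 0 0 0 0 0; 0 0 0 0 0 0" --jaw 0 --newtons 18

```text
time: 27.38
position: [0.4571, -0.3013, 0.0393]
tool_rot: [0.8, 0.6, 0.0, 0.0]
ft_force: [-1.3, -0.1, 6.4]
grip_width: 0.0396
grip_force: 18.0
```

Call:
move_arm --series "0 0 -20 0 0 0; 0 0 -45 0 0 0; 0 0 -45 0 0 0; 0 0 -45 0 0 0; 0 0 -45 0 0 0"

```text
time: 27.8
position: [0.4566, -0.3008, 0.0832]
tool_rot: [0.8, 0.6, -0.0, -0.0]
ft_force: [-1.0, -0.0, -0.8]
grip_width: 0.0396
grip_force: 18.0
```

Run:
```python
from h import *
st(); P=[.5383,.0997,-.289]
for y in(-69,143): print(y,rk(P,60.5,y).round(4),tool(np.r_[rk(P,60.5,y)[:2],.0455]))
```

```text
27.8 [ 0.4566 -0.3008  0.0832] yaw 73.78 w 0.0396 [-1.  -0.  -0.8] q6 -0.5
-69 [0.5766 0.0163 0.    ] [338.   26.7  37.8]
143 [0.637  0.2195 0.    ] [550.   27.9  37.8]
```

Call:
move_arm --series "169 13.3 0 0 0 0.1; 169 13.3 0 0 0 0.1; 169 13.3 0 0 0 0.1; 169 13.3 0 0 0 0.1; 169 13.3 0 0 0 0.1; 169 13.3 0 0 0 0.1"

```text
time: 28.3
position: [0.5165, -0.1395, 0.0823]
tool_rot: [0.799, 0.602, -0.001, -0.001]
ft_force: [-0.4, -0.9, 0.2]
grip_width: 0.0397
grip_force: 18.0
```

Call:
move_arm --series "169 13.3 0 0 0 0.1; 169 13.3 0 0 0 0.1; 169 13.3 0 0 0 0.1; 169 13.3 0 0 0 0.1; 169 13.3 0 0 0 0.1; 169 13.3 15 0 0 0.1; 169 13.3 30 0 0 0.1; 169 13.3 36 0 0 0.1"

```text
time: 28.97
position: [0.5758, 0.0147, 0.0453]
tool_rot: [0.801, 0.599, -0.001, -0.001]
ft_force: [-0.9, 0.6, 6.3]
grip_width: 0.0395
grip_force: 18.0
```

Call:
move_arm --series "0 0 1 0 0 0; 0 0 1 0 0 0; 0 0 1 0 0 0; 0 0 1 0 0 0"

```text
time: 29.3
position: [0.5773, 0.0151, 0.0468]
tool_rot: [0.801, 0.598, 0.0, 0.0]
ft_force: [0.1, -0.0, -0.1]
grip_width: 0.0393
grip_force: 18.0
```

Run:
```python
from h import *
P=[.5383,.0997,-.289]
for y in (143,143): st(); print(tool(np.r_[rk(P,60.5,y)[:2],.0455])); p=snap('wrist')
g=cv2.cvtColor(p['img'],cv2.COLOR_RGB2BGR)
for x in(-23,23): cv2.polylines(g,[np.int32(projw(p,[rk(P,60+x,y,17) for y in range(-15,160,5)])+.5)],False,(0,255,0),1)
cv2.imwrite('pics/w5.png',cv2.resize(g[0:240,180:460],None,fx=2.5,fy=2.5))
```

```text
29.3 [0.5773 0.0151 0.0468] yaw 73.52 w 0.0393 [ 0.1 -0.  -0.1] q6 0.12
[212.9  -0.7   1.3]
29.35 [0.5774 0.0153 0.0469] yaw 73.53 w 0.0401 [-0.6 -0.1 -0.1] q6 0.12
[212.8  -0.7   1.4]
```

View pics/w5.png

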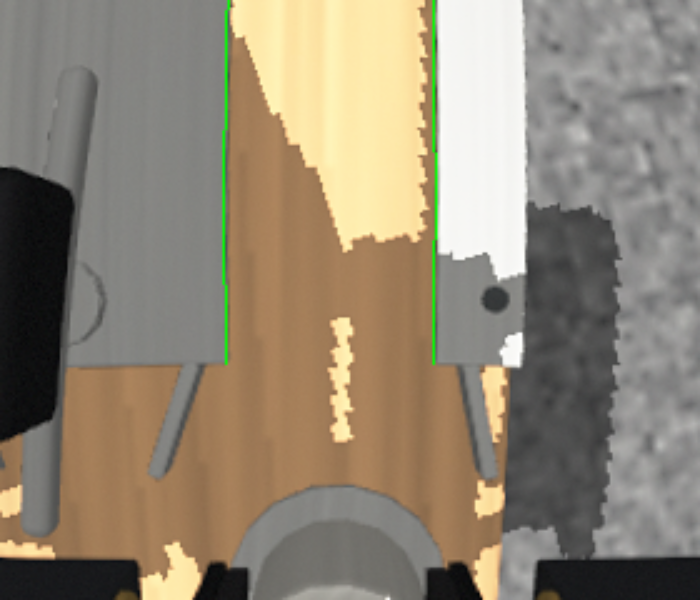

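The crop shows the predicted lip lines lying on the wide lane's edges (227 and 435), with the capsule about 1–2 mm to the right. I'll shift -1.3 and slide in.

Call:
move_arm --series "0 -1.4 0.8 0 0 0; 12 -1.4 0.8 0 0 0; 24 -1.4 0.8 0 0 0; 36 -1.4 0.8 0 0 0; 48 -1.4 0.8 0 0 0; 60 -1.4 0.8 0 0 0; 72 -1.4 0.8 0 0 0; 72 -1.4 0.8 0 0 0"

```text
time: 30.07
position: [0.597, 0.0884, 0.0458]
tool_rot: [0.8, 0.6, 0.001, 0.0]
ft_force: [0.3, -0.3, -0.1]
grip_width: 0.039
grip_force: 18.0
```

Call:
move_arm --series "25 0 0 0 0 0; 50 0 0 0 0 0; 75 0 0 0 0 0; 100 0 0 0 0 0; 115 0 0 0 0 0; 125 0 0 0 0 0; 132 0 0 0 0 0; 132 0 0 0 0 0"

```text
time: 30.73
position: [0.6335, 0.2128, 0.0456]
tool_rot: [0.801, 0.599, 0.0, 0.0]
ft_force: [-0.1, -1.1, -0.5]
grip_width: 0.0394
grip_force: 18.0
```

Run:
```python
from h import *
P=[.5383,.0997,-.289]
st(); print(tool(np.r_[rk(P,60,143)[:2],.0455]))
```

```text
30.73 [0.6335 0.2128 0.0456] yaw 73.64 w 0.0394 [-0.1 -1.1 -0.5] q6 0.44
[7.5 1.  0.1]
```

Call:
move_arm --series "2 0.3 0 0 0 0; 4 0.6 0.5 0 0 0; 6 0.6 0.8 0 0 0; 7 0.6 0.8 0 0 0; 8 0.6 0.8 0 0 0; 8 0.6 0.8 0 0 0; 8 0.6 0.8 0 0 0"

```text
time: 31.32
position: [0.6364, 0.2193, 0.0451]
tool_rot: [0.801, 0.599, 0.0, 0.0]
ft_force: [-0.5, -0.1, -0.5]
grip_width: 0.0396
grip_force: 18.0
```

Call:
move_arm --series "1 0 0 0 0 0; 2 0 0 0 0 0; 2 0 0 0 0 0; 2 0 0 0 0 0"

```text
time: 31.65
position: [0.6368, 0.2211, 0.045]
tool_rot: [0.801, 0.599, -0.0, 0.0]
ft_force: [-1.1, -3.2, 2.3]
grip_width: 0.0393
grip_force: 18.0
```

Call:
move_arm --series "1.5 0 0 0 0 0; 2.5 0 0 0 0 0; 2.5 0 0 0 0 0; 2.5 0 0 0 0 0; 2.5 0 0 0 0 0"

```text
time: 32.07
position: [0.637, 0.2216, 0.0452]
tool_rot: [0.801, 0.599, -0.002, 0.001]
ft_force: [-2.2, -7.9, 3.9]
grip_width: 0.0396
grip_force: 18.0
```

Call:
move_arm --series "0 0 0 0 0 0; 0 0 0 0 0 0; 0 0 0 0 0 0; 0 0 -20 0 0 0; 0 0 -50 0 0 0; 0 0 -90 0 0 0; 0 0 -100 0 0 0; 0 0 -100 0 0 0" --jaw 0.7

```text
time: 32.73
position: [0.6406, 0.2252, 0.1496]
tool_rot: [0.801, 0.599, 0.005, 0.002]
ft_force: [1.2, -0.2, 0.4]
grip_width: 0.0608
grip_force: 0.0
```

Run:
```python
from h import *
st(); find(('wrist','top','side')); print(tool([.543,-.371,.146])/2)
```

```text
32.73 [0.6406 0.2252 0.1496] yaw 73.61 w 0.0608 [ 1.2 -0.2  0.4] q6 0.46
wrist small_capsule [([0.522, 0.257, 0.004], 0.84), ([0.507, 0.217, 0.012], 0.73), ([0.636, 0.219, 0.007], 0.35)]
wrist large_capsule [([0.636, 0.22, 0.004], 0.82)]
top small_capsule []
top large_capsule [([0.635, 0.224, 0.005], 0.58), ([0.542, -0.372, 0.004], 0.51)]
side small_capsule [([0.528, 0.26, 0.008], 0.52), ([0.515, 0.218, 0.004], 0.52), ([0.636, 0.216, 0.004], 0.39)]
side large_capsule [([0.543, -0.369, -0.001], 0.92), ([0.636, 0.216, 0.007], 0.48)]
[-298.55   39.     -1.05]
```

Call:
move_arm --series "-300 39 0 0 0 0; -300 39 0 0 0 0; -300 39 0 0 0 0; -300 39 0 0 0 0; -300 39 0 0 0 0; -300 39 0 0 0 0; -300 39 0 0 0 0; -300 39 0 0 0 0"

```text
time: 33.85
position: [0.5897, -0.0808, 0.1447]
tool_rot: [0.802, 0.597, -0.001, 0.001]
ft_force: [0.1, -0.3, -0.0]
grip_width: 0.0616
grip_force: 0.0
```

Call:
move_arm --series "-298 39 0 0 0 0; -298 39 0 0 0 0; -298 39 0 0 0 0; -298 39 0 0 0 0; -298 39 0 0 0 0; -298 39 0 0 0 0; -298 39 0 0 0 0; -298 39 0 0 0 0"

```text
time: 34.52
position: [0.5428, -0.3793, 0.145]
tool_rot: [0.802, 0.597, -0.001, 0.003]
ft_force: [1.0, 0.4, 0.3]
grip_width: 0.0609
grip_force: 0.0
```

Call:
move_arm --series "0 0 0 0 0 0; 0 0 0 0 0 0"

```text
time: 34.68
position: [0.543, -0.3712, 0.1442]
tool_rot: [0.801, 0.598, 0.0, -0.001]
ft_force: [-0.5, 0.9, -0.0]
grip_width: 0.0607
grip_force: 0.0
```

Run:
```python
from h import *
st(); find(('wrist','side'))
print(tool([.543,-.370,.038]),tool([.543,-.370,.143]))
```

```text
34.68 [ 0.543  -0.3712  0.1442] yaw 73.5 w 0.0607 [-0.5  0.9 -0. ] q6 -0.48
wrist small_capsule []
wrist large_capsule [([0.543, -0.367, 0.002], 0.57)]
side small_capsule []
side large_capsule [([0.545, -0.372, -0.003], 0.64)]
[ -0.3  -0.8 107. ] [-0.3 -0.9  2. ]
```

Call:
move_arm --series "0 0 35 0 0 0; 0 0 70 0 0 0; 0 0 92 0 0 0; 0 0 106 0 0 0; 0 0 106 0 0 0; 0 0 106 0 0 0"

```text
time: 35.48
position: [0.5437, -0.3713, 0.0388]
tool_rot: [0.801, 0.599, -0.0, -0.0]
ft_force: [0.5, -0.9, 0.7]
grip_width: 0.0612
grip_force: 0.0
```

Call:
move_arm --series "0 0 0 0 0 0; 0 0 0 0 0 0; 0 0 0 0 0 0; 0 0 0 0 0 0; 0 0 0 0 0 0; 0 0 0 0 0 0; 0 0 0 0 0 0; 0 0 0 0 0 0" --jaw 0 --newtons 18

```text
time: 36.15
position: [0.5436, -0.3722, 0.0402]
tool_rot: [0.801, 0.599, 0.0, 0.001]
ft_force: [-2.3, 0.9, 6.3]
grip_width: 0.0394
grip_force: 18.0
```

Call:
move_arm --series "0 0 -20 0 0 0; 0 0 -45 0 0 0; 0 0 -45 0 0 0; 0 0 -45 0 0 0; 0 0 -45 0 0 0"

```text
time: 36.57
position: [0.543, -0.3715, 0.0834]
tool_rot: [0.801, 0.599, -0.0, -0.0]
ft_force: [0.3, 0.5, -1.1]
grip_width: 0.0395
grip_force: 18.0
```

Run:
```python
from h import *
st(); P=[.5383,.0997,-.289]
for y in(-69,143): print(y,tool(np.r_[rk(P,60,y)[:2],.0455]))
```

```text
36.57 [ 0.543  -0.3715  0.0834] yaw 73.58 w 0.0395 [ 0.3  0.5 -1.1] q6 -0.48
-69 [381.5 -77.9  38.1]
143 [593.5 -77.4  38.2]
```

Call:
move_arm --series "190.5 -39 0 0 0 0; 190.5 -39 0 0 0 0; 190.5 -39 0 0 0 0; 190.5 -39 0 0 0 0; 190.5 -39 0 0 0 0; 190.5 -39 0 0 0 0"

```text
time: 37.07
position: [0.5573, -0.171, 0.082]
tool_rot: [0.799, 0.601, -0.001, -0.004]
ft_force: [-0.4, 0.2, -0.7]
grip_width: 0.0395
grip_force: 18.0
```

Call:
move_arm --series "190.5 -39 0 0 0 0; 190.5 -39 0 0 0 0; 190.5 -39 0 0 0 0; 190.5 -39 0 0 0 0; 190.5 -39 0 0 0 0; 190.5 -39 15 0 0 0; 190.5 -39 30 0 0 0; 190.5 -39 37 0 0 0"

```text
time: 37.73
position: [0.5749, 0.0164, 0.045]
tool_rot: [0.8, 0.599, -0.001, -0.001]
ft_force: [-5.6, 2.7, 29.8]
grip_width: 0.0394
grip_force: 18.0
```

Call:
move_arm --series "0 0 0 0 0 0; 0 0 0 0 0 0; 0 0 0 0 0 0; 0 0 0 0 0 0"

```text
time: 38.07
position: [0.5762, 0.0151, 0.0467]
tool_rot: [0.801, 0.599, -0.0, -0.0]
ft_force: [-0.4, -0.3, -0.3]
grip_width: 0.04
grip_force: 18.0
```

Run:
```python
from h import *
P=[.5383,.0997,-.289]
for i in range(2): st(); print(tool(np.r_[rk(P,60,89)[:2],.0460])); p=snap('wrist','w6.png')
```

```text
38.07 [0.5762 0.0151 0.0467] yaw 73.53 w 0.04 [-0.4 -0.3 -0.3] q6 0.12
[159.3  -0.2   0.7]
38.12 [0.5763 0.0151 0.0469] yaw 73.53 w 0.0398 [-0.3 -0.  -0.5] q6 0.12
[159.2  -0.3   0.9]
```

Call:
move_arm --series "0 -0.2 0 0 0 0; 12 -0.2 0 0 0 0; 24 -0.2 0 0 0 0; 36 -0.2 0 0 0 0; 48 -0.2 0 0 0 0; 60 -0.2 0 0 0 0; 72 -0.2 0 0 0 0; 72 -0.2 0 0 0 0"

```text
time: 38.83
position: [0.5972, 0.0877, 0.047]
tool_rot: [0.8, 0.6, 0.001, 0.0]
ft_force: [-0.4, -0.9, 0.2]
grip_width: 0.0398
grip_force: 18.0
```

Call:
move_arm --series "15 0 0 0 0 0; 30 0 0 0 0 0; 45 0 0 0 0 0; 60 0 0 0 0 0; 70 0 0 0 0 0; 76 0 0 0 0 0; 80 0 0 0 0 0; 80 0 0 0 0 0"

```text
time: 39.5
position: [0.6191, 0.1624, 0.0469]
tool_rot: [0.801, 0.599, 0.0, 0.0]
ft_force: [-0.0, -0.3, -0.5]
grip_width: 0.0391
grip_force: 18.0
```

Run:
```python
from h import *
P=[.5383,.0997,-.289]
st(); print(tool(np.r_[rk(P,60,89)[:2],.0460]))
```

```text
39.5 [0.6191 0.1624 0.0469] yaw 73.64 w 0.0391 [-0.  -0.3 -0.5] q6 0.37
[5.8 0.4 0.9]
```

Call:
move_arm --series "2 0.3 0 0 0 0; 4 0.3 0.5 0 0 0; 5.5 0.3 0.8 0 0 0; 6.5 0.3 0.8 0 0 0; 6.5 0.3 0.8 0 0 0; 6.5 0.3 0.8 0 0 0"

```text
time: 40.0
position: [0.6209, 0.1666, 0.0463]
tool_rot: [0.801, 0.599, -0.001, 0.0]
ft_force: [-1.3, -4.5, 2.0]
grip_width: 0.0396
grip_force: 18.0
```

Call:
move_arm --series "1 0 0 0 0 0; 2 0 0 0 0 0; 2 0 0 0 0 0; 2 0 0 0 0 0"

```text
time: 40.33
position: [0.6211, 0.1672, 0.0464]
tool_rot: [0.801, 0.599, -0.002, 0.001]
ft_force: [-2.3, -9.0, 4.5]
grip_width: 0.0394
grip_force: 18.0
```

Call:
move_arm --series "0 0 0 0 0 0; 0 0 0 0 0 0; 0 0 0 0 0 0; 0 0 -20 0 0 0; 0 0 -50 0 0 0; 0 0 -90 0 0 0; 0 0 -100 0 0 0; 0 0 -100 0 0 0" --jaw 0.65

```text
time: 41.0
position: [0.6246, 0.1707, 0.1504]
tool_rot: [0.801, 0.599, 0.004, 0.002]
ft_force: [-0.3, -0.2, -0.5]
grip_width: 0.0565
grip_force: 0.0
```

Call:
move_arm --series "-40 -80 0 0 0 0; -40 -80 0 0 0 0; -40 -80 0 0 0 0; -40 -80 0 0 0 0; -40 -80 0 0 0 0"

```text
time: 41.42
position: [0.533, 0.1541, 0.1451]
tool_rot: [0.801, 0.599, -0.0, -0.0]
ft_force: [-0.1, 0.7, 1.0]
grip_width: 0.0561
grip_force: 0.0
```

Run:
```python
from h import *
P=[.5383,.0997,-.289]
st(); find(('wrist','side','top')); print(tool([.5384,.0995,.145]))
p=snap('wrist'); im=cv2.cvtColor(p['img'],cv2.COLOR_RGB2BGR); S=2.2; im=cv2.resize(im[0:235,130:490],None,fx=S,fy=S)
t=np.linspace(0,2*np.pi,60)
for x,y,r1,r2,h in ((-60,148,22,15,42),(-60,104,22,15,42),(60,143,27,20,48),(60,89,27,20,48)):
    for r,z in((r1,9.5),(r2,6+h)):
        u=(projw(p,[rk(P,x+r*np.cos(a),y+r*np.sin(a),z) for a in t])-[130,0]+.5)*S
        cv2.polylines(im,[np.int32(u)],True,(0,0,255),1)
cv2.imwrite('pics/c3.png',im)
```

```text
41.42 [0.533  0.1541 0.1451] yaw 73.58 w 0.0561 [-0.1  0.7  1. ] q6 0.37
wrist small_capsule [([0.522, 0.258, 0.004], 0.8), ([0.505, 0.218, 0.011], 0.78)]
wrist large_capsule [([0.639, 0.218, 0.005], 0.64)]
side small_capsule [([0.513, 0.216, 0.004], 0.59), ([0.522, 0.26, 0.012], 0.54)]
side large_capsule [([0.636, 0.215, 0.005], 0.6), ([0.623, 0.167, 0.003], 0.47), ([0.7, -0.39, -0.001], 0.4)]
top small_capsule [([0.524, 0.26, 0.007], 0.7)]
top large_capsule [([0.639, 0.222, 0.004], 0.79)]
[-51.   19.5   1. ]
```

View pics/c3.png

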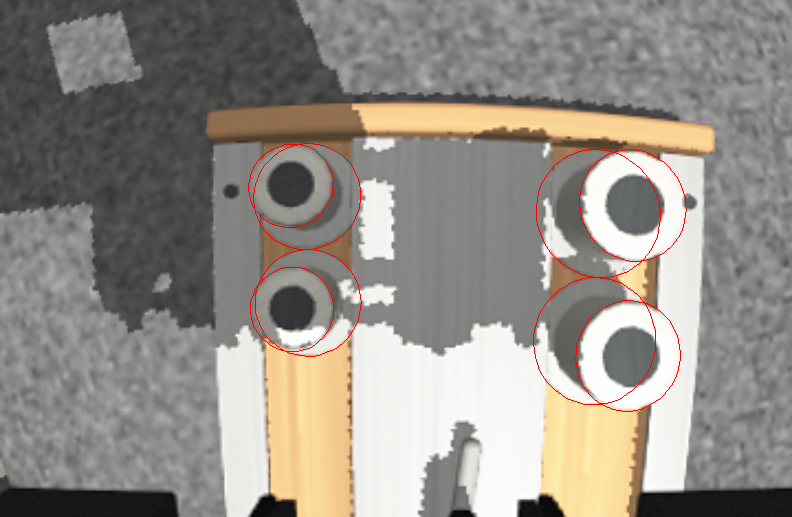

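All four capsules sit on their home circles. Now I'll shut the gate.

Call:
move_arm --series "-51 19.5 0 0 0 7; -51 19.5 0 0 0 7; -51 19.5 0 0 0 7; -51 19.5 0 0 0 7; -51 19.5 30 0 0 7; -51 19.5 60 0 0 7; -51 19.5 80 0 0 7; -51 19.5 88 0 0 7"

```text
time: 42.58
position: [0.5359, 0.1004, 0.0556]
tool_rot: [0.836, 0.549, -0.002, -0.002]
ft_force: [-0.4, -0.2, -0.1]
grip_width: 0.0565
grip_force: 0.0
```

Call:
move_arm --series "0 0 0 0 0 0; 0 0 0 0 0 0; 0 0 0 0 0 0; 0 0 0 0 0 0"

```text
time: 42.92
position: [0.539, 0.0997, 0.0595]
tool_rot: [0.836, 0.549, 0.001, 0.001]
ft_force: [0.8, 0.3, 0.5]
grip_width: 0.0565
grip_force: 0.0
```

Run:
```python
from h import *
st(); print(tool([.5384,.0995,.0565]))
```

```text
42.92 [0.539  0.0997 0.0595] yaw 66.6 w 0.0565 [0.8 0.3 0.5] q6 0.39
[-0.4 -0.5  3. ]
```

Call:
move_arm --series "0 -0.3 1.5 0 0 0; 0 -0.3 1.5 0 0 0; 0 -0.3 1.5 0 0 0; 0 -0.3 1.5 0 0 0; 0 -0.3 1.5 0 0 0; 0 -0.3 1.5 0 0 0; 0 -0.3 1.5 0 0 0; 0 -0.3 1.5 0 0 0" --jaw 0 --newtons 20

```text
time: 43.58
position: [0.5383, 0.0993, 0.0567]
tool_rot: [0.836, 0.549, 0.001, 0.001]
ft_force: [-1.4, -0.5, -4.4]
grip_width: 0.0118
grip_force: 20.0
```

Call:
move_arm --series "0 0 0 0 0 0; 0 0 0 0 0 0; 0 0 0 0 0 0; 0 0 0 0 0 0"

```text
time: 43.92
position: [0.5383, 0.0993, 0.0567]
tool_rot: [0.836, 0.549, 0.0, 0.0]
ft_force: [1.7, -2.0, -1.9]
grip_width: 0.0121
grip_force: 20.0
```

Run:
```python
from h import *
st(); print(robot.get_obs()['grip_force'])
```

```text
43.92 [0.5383 0.0993 0.0567] yaw 66.57 w 0.0121 [ 1.7 -2.  -1.9] q6 0.39
20.005670820828527
```

Call:
move_arm --series "0 0 0 0 0 6; 0 0 0 0 0 12; 0 0 0 0 0 18; 0 0 0 0 0 24; 0 0 0 0 0 30; 0 0 0 0 0 36; 0 0 0 0 0 42; 0 0 0 0 0 42"

```text
time: 44.58
position: [0.5382, 0.0993, 0.0567]
tool_rot: [0.977, 0.212, 0.0, 0.0]
ft_force: [1.9, -3.3, -1.4]
grip_width: 0.012
grip_force: 20.0
```

Call:
move_arm --series "0 0 0 0 0 6; 0 0 0 0 0 12; 0 0 0 0 0 18; 0 0 0 0 0 24; 0 0 0 0 0 30; 0 0 0 0 0 36; 0 0 0 0 0 41; 0 0 0 0 0 41"

```text
time: 45.25
position: [0.5382, 0.0994, 0.0567]
tool_rot: [0.99, -0.142, 0.001, 0.0]
ft_force: [2.6, -1.7, -1.7]
grip_width: 0.0119
grip_force: 20.0
```

Run:
```python
from h import *
st(); o=robot.get_obs(); print(o['grip_force'],o['moment'].round(2))
```

```text
45.25 [0.5382 0.0994 0.0567] yaw -16.34 w 0.0119 [ 2.6 -1.7 -1.7] q6 1.83
20.001116478815675 [-0.3  -0.34 -0.12]
```

Call:
move_arm --series "0 0 0 0 0 0.7; 0 0 0 0 0 0.7; 0 0 0 0 0 0.7"

```text
time: 45.5
position: [0.5382, 0.0994, 0.0567]
tool_rot: [0.989, -0.148, 0.001, 0.0]
ft_force: [3.7, -2.0, -3.2]
grip_width: 0.0118
grip_force: 20.0
```

Call:
move_arm --series "0 0 0 0 0 0; 0 0 0 0 0 0; 0 0 0 0 0 0; 0 0 -30 0 0 0; 0 0 -70 0 0 0; 0 0 -110 0 0 0; 0 0 -150 0 0 0; 0 0 -180 0 0 0" --jaw 0.5

```text
time: 46.17
position: [0.5374, 0.1, 0.2398]
tool_rot: [0.989, -0.149, 0.001, -0.0]
ft_force: [0.3, 0.5, 0.3]
grip_width: 0.0433
grip_force: 0.0
```

Call:
move_arm --series "0 0 -10 0 0 0; 0 0 -10 0 0 0; 0 0 -10 0 0 0; 0 0 -10 0 0 0"

```text
time: 46.5
position: [0.5359, 0.0997, 0.2446]
tool_rot: [0.989, -0.149, -0.002, 0.0]
ft_force: [-0.6, -0.8, -0.3]
grip_width: 0.0434
grip_force: 0.0
```

Run:
```python
from h import *
P=[.5383,.0997,-.289]; st()
for c in('side','top'):
    p=snap(c)
    for n in('tea_box','honey_jar','mug','kitchen_timer','small_capsule','large_capsule'): print(c,n,[(np.round(d['xyz'],3).tolist(),round(d['p'],2)) for d in robot.tip_of(p,n)][:3])
p=snap('wrist'); im=cv2.cvtColor(p['img'],cv2.COLOR_RGB2BGR); S=2.6; im=cv2.resize(im[40:265,120:420],None,fx=S,fy=S)
for a,b,z in((-52,52,32),(-25,25,62)): cv2.polylines(im,[np.int32((projw(p,[rk(P,x,0,z) for x in(a,b)])-[120,40]+.5)*S)],False,(0,0,255),1)
cv2.imwrite('pics/c4.png',im)
```

```text
46.5 [0.5359 0.0997 0.2446] yaw -17.11 w 0.0434 [-0.6 -0.8 -0.3] q6 1.85
side tea_box [([0.718, -0.249, -0.001], 0.64)]
side honey_jar [([0.745, -0.071, 0.002], 0.89)]
side mug [([0.636, 0.217, 0.007], 0.48), ([0.623, 0.168, 0.002], 0.31)]
side kitchen_timer []
side small_capsule [([0.511, 0.216, 0.001], 0.62), ([0.524, 0.259, 0.009], 0.45), ([0.742, -0.071, 0.0], 0.17)]
side large_capsule [([0.635, 0.219, 0.006], 0.67), ([0.622, 0.167, 0.003], 0.5), ([0.541, 0.102, -0.001], 0.44)]
top tea_box [([0.712, -0.249, -0.0], 0.7), ([0.696, -0.391, 0.001], 0.47)]
top honey_jar [([0.746, -0.075, -0.006], 0.45)]
top mug [([0.552, 0.48, -0.002], 0.58)]
top kitchen_timer [([0.698, -0.393, -0.001], 0.73)]
top small_capsule [([0.52, 0.259, 0.008], 0.63), ([0.477, 0.103, 0.007], 0.39), ([0.55, 0.48, -0.0], 0.25)]
top large_capsule [([0.636, 0.22, 0.005], 0.6), ([0.622, 0.164, 0.007], 0.59)]
```

View pics/c4.png

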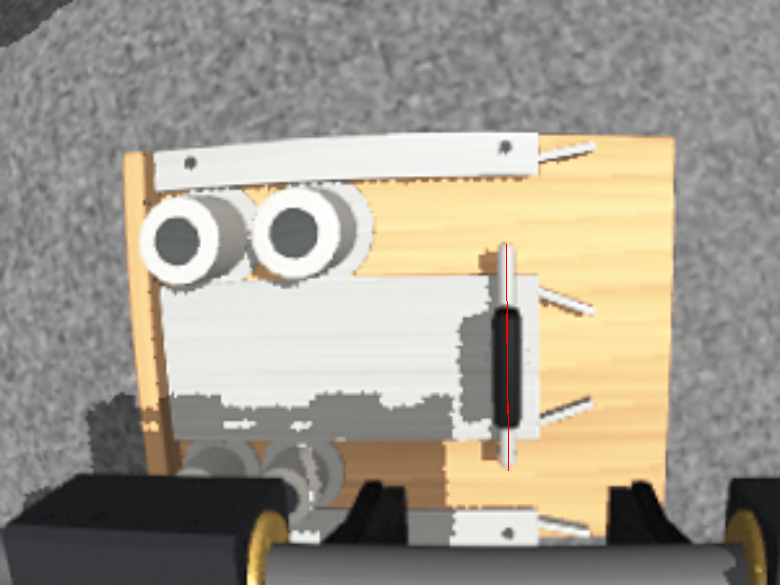

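The crop shows the gate shut along the red reference line (col ~507), with two capsules standing in each lane against the stop. The bystanders have not moved, so I'm handing in.

```bash
python3 -c "
from rig import robot
print(robot.hand_in())"
```

```text
the job is handed in; nothing more can be done
None
```

I put all four capsules away in their lanes (two small, two large; a fifth was not there), with each row against the back stop, shut the gate, left the jar, mug, carton and timer in place, and handed the job in at about 47 s of the 208 s allowed; no verdict came back.

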